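Tuck a flashing strip under the lap on the mushroom packing bench

ROBOT

A 6-joint arm with a two-finger parallel gripper is mounted at the origin on the work surface. World frame = base frame: x ahead of the robot, y to its left, z up, the work surface at z = 0. Lengths are in m, angles in rad, forces in N, time in s.
With the tool pointing down it reaches from about 0.325 to 1 m from the base axis. Payload 5.1 kg.
Tool frame: the origin (TCP) lies midway between the tips of the shut fingers; the grasp point (between the pads) lies 19 mm behind it; z points along the fingers, y is the direction in which the jaws open and shut (so a half turn about z gives the same grasp; the last joint's range is limited). The gripper opens to 85 mm and grips with 20 to 120 N. Pads are 22 mm wide; open, the fingers measure 114 mm over their backs; the gripper's body (76 mm by 85 mm) begins 54 mm behind the grasp point. The pads swing forward as they close: fully open they stand 13 mm farther back than shut.
Start: joints at [-1.196, 0.124, 1.65, -0, 1.367, -0.083], TCP at [0.287, -0.583, 0.231] pointing down, gripper open.
Joint ranges: [-2.61, 2.61], [-1.02, 2.33], [0.03, 2.71], [-1.35, 4.49], [0.32, 2.68], [-2.91, 2.91]. Speed limits (rad/s): [2.57, 2.57, 3.14, 3.14, 3.14, 3.14].

INTERFACE

Orientations are given as a unit quaternion [w, x, y, z].
In Python, from bench import ctrl, grab_frame, camera_model, sign_off gives the robot as it stands. The module is installed in compiled form; this text tells all that it offers.
- The arm moves only by the shell command python3 -m crank 'ROWS' [FORCE]. ROWS is JSON, one flat list of numbers, 5 for each row, row after row: the finger opening in m, from 0 to 0.0854, then the shift along the tool's x, y, z in m, then the turn about the tool's z in rad. A call has 1 to 10 rows; each row is the pose to reach, as a shift and turn from the pose measured when the call began, along the tool's axes at that moment; what a row does not reach only later rows make up. A row lasts 1/12 s, in which the tool goes at most 41.7 mm and 7.16 degrees, less where a joint would pass 70% of its speed; a pose out of reach is approached as far as the arm can. A call with a gripper value outside its range is refused whole. The fingers move at their own pace and stop on an object; FORCE is the grip in N (left out, the last holds). Time passes only in rows, so rows that repeat a pose let the fingers close. It gives the time, the measured TCP pose, the force and the opening at its end, in the units of the state.
- ctrl.observe(): the state, without advancing time (a new reading comes with each control period).
- grab_frame(name): name is "side" or "top"; returns (picture, depth): 480x640x3 uint8, red, green, blue; 480x640 float32, m along the optical axis (not along the pixel's ray), 0 where there is no reading.
- camera_model(name): a dict with "mtx" (3x3 intrinsics, pixels), "rvec" (rotation vector, rad) and "tvec" (3), from world to camera coordinates, as OpenCV has them. Camera axes: x right, y down, z forward; pixel columns grow to the right and rows downward; lengths in m; the calibration is good to about 2 mm. A picture is of the moment at which its call begins. camera_model takes no time and is no camera call.
- sign_off(): hands the job in, once; it reports no verdict.
The state is a dict: "time_s": time; "joint_pos": joint angles; "qvel": joint speeds; "joint_torque": joint torques, N m; "ee_pos": TCP position; "tcp_rot": TCP orientation; "ft_force": force on the tool from outside, world axes, zero at the start; "torque": the same for the moment, N m; "grip_width": finger opening in m.
Only numpy, scipy, OpenCV 4.12 (cv2) and the standard library are available. Lean on these libraries where they do the work, as an engineer would, in place of code of your own. Each camera call takes 0.05 s, during which the arm holds its last target. There are 200 camera calls.

TASK

Put the scraper away first: slide its blade flat and fully home into the slot of the blue holder and let go of it. Then take the yellow flashing strip (its rib is there to hold it by) and, with it flat and square to the lap, tuck its front edge about 35 mm in under the green lap plate without lifting the plate, and press it down flat on the white bed with light, steady pressure (about 10 N). Finish while still holding it pressed there, and leave the other things on the bench where they are.

Things in the scene. Friction and masses are not known exactly. Their poses are not given: they have to be found in the camera images.
- lap_edge (a point): On the white bed's top face, 20 mm above the bench, straight below the middle of the green lap plate's near edge (lip). Fixed in the joint (grey base 270 x 280 mm, fixed to the bench). x points level in under the lap, square to the lip; y along the lip to the left; z up. The space under the lap is 10 mm high, 232 mm wide, 100 mm deep.
- flap (a joint): Hinge at the far edge of the green lap plate (264 mm wide, 100 mm from lip to hinge, 6 mm thick, underside 10 mm over the bed, resting on grey cheeks; 0.25 kg, falls back by its weight). 0 lying down as at the start, grows as the lip is lifted (rad; 0.01 rad lifts the lip 1 mm).
- bed: White bed plate, 6 mm thick, 222 mm wide, from 150 mm before to 34 mm past lap_edge along its x. On springs: does not move below 3 N of push, then sinks 1 mm for every 3 N, at most 6 mm, staying level. The scraper lies on it at the start; the strip is pressed on it. Origin: centre of its underside.
- strip_rib (a point): Grip point of the flashing strip: yellow-coated sheet 100 mm (its x) by 160 mm (y), 4 mm thick, 0.15-0.3 kg, with an upright rib 10 mm thick along y, its top 50 mm over the underside. Point: rib's middle plane, mid-length, 32 mm over the underside, 75 mm behind the front (+x) edge, 25 mm ahead of the rear edge. Starts flat on the bench, left or right.
- strip_front (a point): Middle of the strip's front edge, on its underside: 75 mm ahead (+x) of and 32 mm below strip_rib. Axes as the strip's.
- scraper_grip (a point): Middle of the scraper's orange handle's width, 35 mm behind the blade's start, half-way up (15 mm over the underside). x along it to the blade tip, z up. Handle 100 mm long, 26 wide, 30 high; steel blade 95 mm long, 60 wide, 4 thick, undersides flush. 0.18 kg, balances near the blade's start. Starts lying flat across the white bed.
- scraper_tip (a point): Middle of the scraper's blade tip, 130 mm ahead of scraper_grip and 2 mm over its underside. Same axes.
- slot_mouth (a point): Middle of the mouth of the blue holder's slot, on the slot floor, 14 mm above the bench. Holder 200 x 110 mm, fixed, left or right. x points level into the slot, y left, z up. Slot 76 mm wide, 11 high, 85 deep to its back wall; roof top 35 mm above the bench. Before the mouth the floor runs on as a level sill 105 mm long, 110 wide, on which the handle rests.
- sprayer: clear spray bottle, 60 mm across, 170 mm high, right side of the bench. Bystander; origin at the centre of its underside.
- mug: white mug, 80 mm across, 90 mm high, right side of the bench. Bystander; origin at the centre of its underside.
- labels: roll of paper labels lying flat, 90 mm across, 50 mm high, behind the lapped joint. Bystander; origin at the centre of its underside.
- weight: brass scale weight, 44 mm across, 67 mm high, behind the lapped joint. Bystander; origin at the centre of its underside.
- jar: glass jar with red cap, 70 mm across, 90 mm high, behind the lapped joint. Bystander; origin at the centre of its underside.
- punnet: blue open punnet 120 x 100 mm, 50 mm high, left side of the bench. Bystander; origin at the centre of its underside.
Things that resemble listed ones, but are neither listed nor needed, are in the scene too. Of the things like the part that bears strip_rib, leave any that is turquoise; of the rest the larger one is meant.

How it is judged:
By the outcome, as a careful person would: the job done as asked, in the order asked, and still so for the second after the job is handed in, while the arm keeps its last pose, push and grip.
It also fails if it takes over 61 s, if anything falls off the work surface, if the arm or the gripper's body presses on something with over 40 N, if the wrist force passes 120 N, or if a joint passes its speed limit or range.

## Working session

There is one attempt and no reset: what is moved stays moved. The work goes in short steps, Python scripts to look and compute and a shell command to move; the robot and the scene stay as the last step left them, time stands still between calls to the robot, and variables do not carry over. Pictures are saved under pics/ and viewed, about 8 in all and at most 12, crops included, and the job is handed in when it is done.

```bash
mkdir -p pics; cat > h.py <<'E'
import numpy as np, cv2
from bench import ctrl, grab_frame, camera_model, sign_off
from scipy.spatial.transform import Rotation as R
def cam(n):
    m=camera_model(n); K=np.array(m["mtx"]);Rm=cv2.Rodrigues(np.array(m["rvec"],float))[0];t=np.array(m["tvec"],float).ravel()
    return K,Rm,t
def ray(n,u,v,z):   # intersect pixel with world plane z
    K,Rm,t=cam(n); d=Rm.T@np.linalg.inv(K)@np.array([u,v,1.]); c=-Rm.T@t
    return c+d*(z-c[2])/d[2]
def cloud(n,D):
    K,Rm,t=cam(n); v,u=np.mgrid[:480,:640]
    P=np.stack([(u-K[0,2])/K[0,0]*D,(v-K[1,2])/K[1,1]*D,D],-1)
    return (P-t)@Rm
def proj(n,p):
    K,Rm,t=cam(n); q=K@(Rm@np.asarray(p,float)+t); return q[:2]/q[2]
E
python3 - <<'E'
from h import *
for n in("top","side"):
    a,d=grab_frame(n); np.savez(f"{n}0.npz",a=a,d=d)
    cv2.imwrite(f"pics/{n}0.png",a[...,::-1])
    K,Rm,t=cam(n); print(n,K[0,0],-Rm.T@t)
print(ctrl.observe())
E
```

```text
top 437.9175225019251 [0.47115221 0.01510939 1.17793517]
side 561.9235245969987 [ 0.12676205 -1.29038101  1.32662716]
{'time_s': 0.1, 'joint_pos': array([-1.19559635e+00,  1.24447239e-01,  1.65157745e+00,  2.57889973e-06,
        1.36751812e+00, -8.26229099e-02]), 'qvel': array([ 0.00164487, -0.00111949, -0.00200237,  0.00214843,  0.00067984,
        0.00023186]), 'joint_torque': array([ 4.67707850e-04, -4.24929500e+01, -3.66654646e+01, -1.24155372e-04,
        3.90935631e-03, -1.11463879e-05]), 'ee_pos': array([ 0.28704778, -0.58254445,  0.23014754]), 'tcp_rot': array([-9.64845081e-04,  9.73913581e-01,  2.26917133e-01, -1.40885042e-04]), 'ft_force': array([ 0.81548543,  0.0551865 , -0.29182942]), 'torque': array([-0.00867778, -0.03889037, -0.00856135]), 'grip_width': 0.08540345253071706}
```

View pics/top0.png

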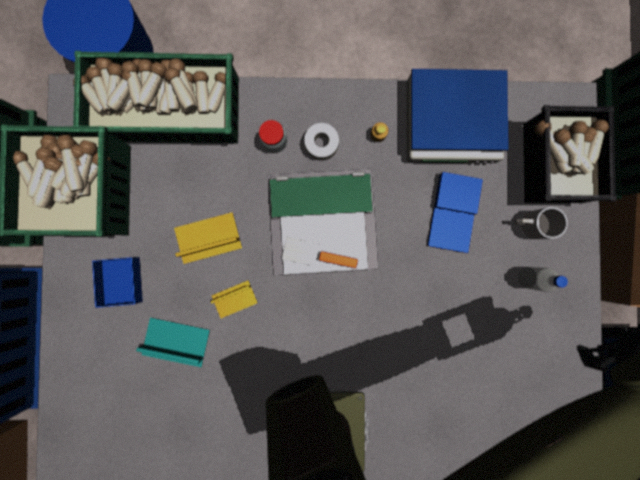

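View pics/side0.png

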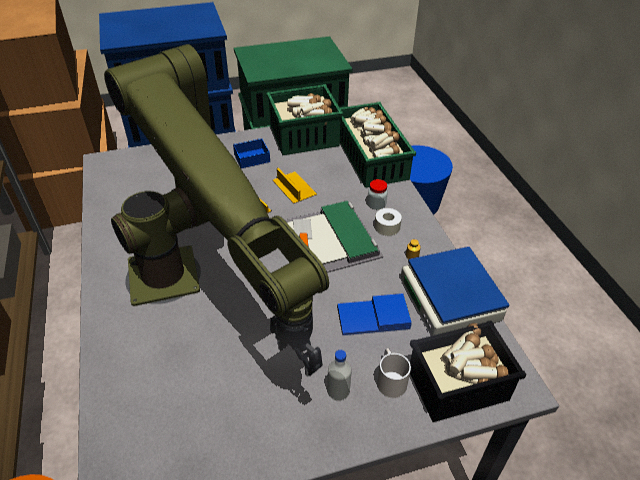

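```bash
python3 - <<'E'
from h import *
z=np.load("top0.npz");a=z["a"];d=z["d"];P=cloud("top",d)
c=a[165:285,165:385];cv2.imwrite("pics/c1.png",cv2.resize(c,None,fx=3.6,fy=3.6,interpolation=cv2.INTER_CUBIC)[...,::-1])
c=a[165:260,420:490];cv2.imwrite("pics/c2.png",cv2.resize(c,None,fx=6,fy=6,interpolation=cv2.INTER_CUBIC)[...,::-1])
hsv=cv2.cvtColor(a,cv2.COLOR_RGB2HSV)
H,S,V=[hsv[...,i].astype(int) for i in range(3)]
def rep(n,u0,u1,v0,v1,h0,h1,s0,zr):
    m=np.zeros(H.shape,bool);m[v0:v1,u0:u1]=1
    m&=(H>=h0)&(H<=h1)&(S>s0)&(d>0)&(P[...,2]>zr[0])&(P[...,2]<zr[1])
    p=P[m]; (c,wh,ang)=cv2.minAreaRect((p[:,:2]*1000).astype(np.float32))
    print(n,len(p),"rect c",np.round(c,1),np.round(wh,1),round(ang,2),"z med",np.round(np.percentile(p[:,2],[5,50,95]),4),"mean",p.mean(0).round(4))
rep("strip",165,250,200,270,20,32,150,(-.01,.02))
rep("rib",165,250,200,270,20,32,120,(.035,.07))
rep("handle",310,365,245,275,5,18,150,(.025,.09))
rep("lap",265,380,165,220,50,80,100,(.02,.06))
rep("roof",425,490,165,260,100,125,120,(.028,.06))
rep("sill",425,490,165,260,100,125,120,(.005,.022))
p=P[225:240,300:350].reshape(-1,3);print("bed z",np.median(p[:,2]))
p=P[290:310,290:400].reshape(-1,3);print("table z",np.median(p[:,2]))
E
```

```text
strip 1874 rect c [508.7 318. ] [ 97.5 162.9] 15.97 z med [0.0002 0.0036 0.0075] mean [0.5127 0.3165 0.0038]
rib 266 rect c [484.6 307.2] [ 10.5 156.3] 15.47 z med [0.0427 0.049  0.0526] mean [0.4844 0.3063 0.0487]
handle 292 rect c [453.3 -29.2] [96.6 20.7] 78.14 z med [0.0463 0.0495 0.0532] mean [ 0.4534 -0.0295  0.0496]
lap 3446 rect c [620.5  15.7] [ 95.3 259.4] 3.62 z med [0.0322 0.0357 0.0393] mean [0.6205 0.0163 0.0357]
roof 1467 rect c [ 630.1 -351.3] [109.9  95.8] 80.16 z med [0.0309 0.0346 0.0382] mean [ 0.6299 -0.3507  0.0346]
sill 1635 rect c [ 575.8 -342. ] [110.2 193.3] 80.39 z med [0.0098 0.0136 0.0176] mean [ 0.5357 -0.3329  0.0137]
bed z 0.019720157914160055
table z -0.0002098333079339523
```

View pics/c1.png

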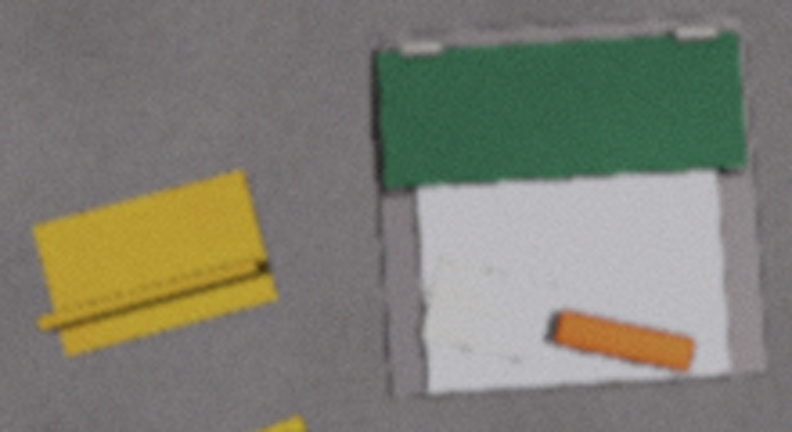

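View pics/c2.png

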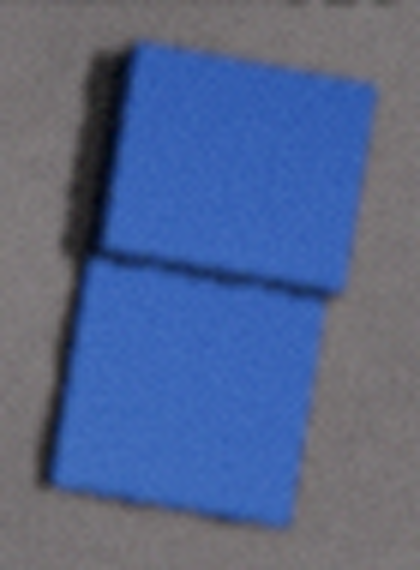

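The top view shows the large yellow strip at (208,238), with its rib to the rear. The green lap lip runs through about (322,215). The scraper handle is at (338,260) with the blade pointing left, and the blue holder is at (455,212) with its mouth edge at v≈211. The measured sizes and heights match the given ones.

```bash
cat > go.py <<'E'
import sys
from h import *
s=ctrl.observe(); q=s["tcp_rot"]; M=R.from_quat(np.roll(q,-1)).as_matrix()
yaw=np.degrees(np.arctan2(M[1,0],M[0,0])); p=np.array(s["ee_pos"])
print("t",round(s["time_s"],2),"p",p.round(4),"yaw",yaw.round(2),"tilt",np.degrees(np.arccos(-M[2,2])).round(2),"f",np.array(s["ft_force"]).round(2),"tq",np.array(s["torque"]).round(2),"w",round(s["grip_width"],4))
if len(sys.argv)>1:
    x,y,z,w=map(float,sys.argv[1:5]); print("shift",(M.T@(np.array([x,y,z])-p)).round(4),"turn",round(-np.radians((w-yaw+180)%360-180),3))
E
python3 go.py .4564 -.0145 .10 78.1
python3 - <<'E'
from h import *
z=np.load("top0.npz");a=z["a"].astype(int)
# lip edge: green->other transition per column, refined sub-pixel, at plate top z=.036
g=a[...,1]-a[...,0]
pts=[]
for u in range(285,360):
    col=g[200:225,u].astype(float); col=cv2.GaussianBlur(col[:,None],(1,5),1).ravel(); hi,lo=col[:5].mean(),col[-5:].mean(); mid=(hi+lo)/2
    i=np.where((col[:-1]>=mid)&(col[1:]<mid))[0]
    if len(i): k=i[0]; pts.append(ray("top",u,200+k+(col[k]-mid)/(col[k]-col[k+1]),.036)[:2])
pts=np.array(pts,np.float32); vx,vy,x0,y0=cv2.fitLine(pts,cv2.DIST_HUBER,0,.001,.001).ravel()
print("lip dir",np.degrees(np.arctan2(-vx/vy,1)),"pt",x0,y0)
for v in range(176,210,6):
    r=g[v].astype(float); thr=r[300:340].mean()/2; u=np.where(r[250:395]>thr)[0]+250
    print(v,ray("top",u[0]-.5,v,.036)[:2].round(4),ray("top",u[-1]+.5,v,.036)[:2].round(4))
E
```

```text
t 0.1 p [ 0.287  -0.5825  0.2301] yaw 26.23 tilt 0.11 f [ 0.82  0.06 -0.29] tq [-0.01 -0.04 -0.01] w 0.0854
shift [ 0.403  -0.4344  0.1311] turn -0.905
lip dir 3.7996452 pt 0.57572144 -0.031533156
176 [0.6711 0.037 ] [ 0.6725 -0.1154]
182 [0.6543 0.1492] [ 0.6566 -0.1154]
188 [0.6386 0.149 ] [ 0.6408 -0.1155]
194 [0.6229 0.1462] [ 0.6249 -0.1155]
200 [0.6071 0.1461] [ 0.6091 -0.1181]
206 [0.5915 0.1433] [ 0.5933 -0.1181]
```

```bash
python3 -m crank '[0.0854,0.03,-0.03,0,-0.12,0.0854,0.06,-0.06,0,-0.24,0.0854,0.09,-0.09,0,-0.36,0.0854,0.12,-0.12,0,-0.48,0.0854,0.15,-0.15,0,-0.6,0.0854,0.18,-0.18,0,-0.72,0.0854,0.21,-0.21,0,-0.83,0.0854,0.24,-0.24,0,-0.905,0.0854,0.27,-0.27,0,-0.905,0.0854,0.30,-0.30,0,-0.905]' 60
python3 go.py .4564 -.0145 .10 78.1
```

```text
time_s: 0.93
ee_pos: [0.4209, -0.1864, 0.2304]
tcp_rot: [-0.001, 0.777, 0.63, 0.0]
ft_force: [0.8, -1.1, -0.2]
grip_width: 0.0857
t 0.93 p [ 0.4209 -0.1864  0.2304] yaw 78.06 tilt 0.12 f [ 0.77 -1.07 -0.18] tq [ 0.02 -0.02 -0.01] w 0.0857
shift [ 0.1753 -0.0007  0.1307] turn -0.001
```

```bash
python3 -m crank '[0.0854,0.035,0,0.01,0,0.0854,0.07,0,0.03,0,0.0854,0.105,0,0.06,0,0.0854,0.14,-0.001,0.09,0,0.0854,0.17,-0.001,0.12,0,0.0854,0.175,-0.001,0.15,0,0.0854,0.175,-0.001,0.175,0,0.0854,0.175,-0.001,0.195,0,0.0854,0.175,-0.001,0.205,0,0.0854,0.175,-0.001,0.207,0]'
python3 go.py .4564 -.0145 .022 78.1
```

```text
time_s: 1.77
ee_pos: [0.4538, -0.0142, 0.0213]
tcp_rot: [-0.003, 0.777, 0.63, -0.001]
ft_force: [-1.1, 0.3, -0.2]
grip_width: 0.0854
t 1.77 p [ 0.4538 -0.0142  0.0213] yaw 78.07 tilt 0.37 f [-1.09  0.32 -0.2 ] tq [ 0.05  0.02 -0.03] w 0.0854
shift [ 0.0002  0.0026 -0.0008] turn -0.001
```

```bash
python3 -m crank '[0.0854,0,0.002,-0.001,0,0.07,0,0.002,-0.001,0,0.05,0,0.002,-0.001,0,0.035,0,0.002,-0.001,0,0.02,0,0.002,-0.001,0,0.015,0,0.002,-0.001,0,0.015,0,0.002,-0.001,0,0.015,0,0.002,-0.001,0]' 70
python3 go.py
```

```text
time_s: 2.43
ee_pos: [0.4564, -0.0148, 0.0229]
tcp_rot: [-0.002, 0.777, 0.63, -0.001]
ft_force: [0.6, -0.2, 2.0]
grip_width: 0.0248
t 2.43 p [ 0.4564 -0.0148  0.0229] yaw 78.06 tilt 0.28 f [ 0.56 -0.16  1.96] tq [-0.12 -0.09  0.01] w 0.0248
```

```bash
python3 -m crank '[0.015,0,0,-0.01,0,0.015,0,0,-0.025,0,0.015,0,0,-0.05,0,0.015,0,0,-0.075,0,0.015,0,0,-0.09,0,0.015,0,0,-0.1,0,0.015,0,0,-0.1,0]'
python3 - <<'E'
from h import *
a,d=grab_frame("side"); np.savez("s1.npz",a=a,d=d); p=proj("side",[.46,.0,.12]).astype(int);print(p)
u,v=p; u0=max(0,u-66);v0=max(0,v-50); c=a[v0:v0+100,u0:u0+133]; print(u0,v0)
cv2.imwrite("pics/s1.png",cv2.resize(c,None,fx=5,fy=5,interpolation=cv2.INTER_CUBIC)[...,::-1])
E
python3 go.py .45 -.23 .12 -9.8
```

```text
time_s: 3.02
ee_pos: [0.4582, -0.0152, 0.1256]
tcp_rot: [-0.001, 0.777, 0.63, 0.001]
ft_force: [-0.5, -0.5, -0.9]
grip_width: 0.0247
[302 220]
236 170
t 3.07 p [ 0.4572 -0.0151  0.1238] yaw 78.07 tilt 0.19 f [-0.11  0.25 -1.98] tq [ 0.05 -0.03 -0.02] w 0.0247
shift [-0.2118  0.0374  0.0033] turn 1.534
```

View pics/s1.png

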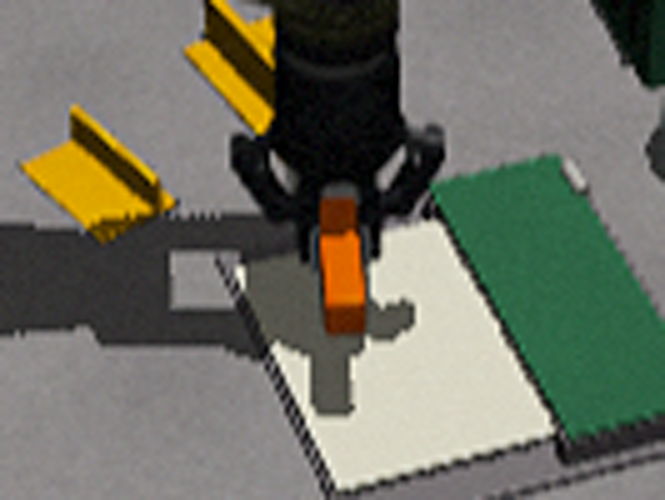

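```bash
python3 -m crank '[0.015,-0.02,0,0,0.12,0.015,-0.04,0,0,0.24,0.015,-0.06,0,0,0.36,0.015,-0.09,0,0,0.48,0.015,-0.12,0,0,0.6,0.015,-0.15,0,0,0.72,0.015,-0.18,0,0,0.84,0.015,-0.21,0,0,0.96,0.015,-0.24,0,0,1.08,0.015,-0.26,0.01,0,1.2]'
python3 go.py .4302 -.3167 .09 -9.8
```

```text
time_s: 3.9
ee_pos: [0.4105, -0.2725, 0.1209]
tcp_rot: [-0.002, 0.997, 0.077, -0.003]
ft_force: [0.6, 0.6, -1.0]
grip_width: 0.0248
t 3.9 p [ 0.4105 -0.2725  0.1209] yaw 8.86 tilt 0.46 f [ 0.57  0.62 -1.  ] tq [ 0.    0.03 -0.02] w 0.0248
shift [0.0128 0.0468 0.0306] turn 0.326
```

```bash
python3 -m crank '[0.015,0.004,0.015,0.01,0.11,0.015,0.009,0.03,0.02,0.22,0.015,0.0128,0.047,0.03,0.326,0.015,0.0128,0.047,0.03,0.326,0.015,0.0128,0.047,0.03,0.326]'
python3 - <<'E'
from h import *
for n in("top","side"):
    a,d=grab_frame(n); np.savez(n+"2.npz",a=a,d=d)
t=np.load("top2.npz")["a"][165:305,380:500]; s=np.load("side2.npz")["a"]; 
p=proj("side",[.5,-.33,.06]).astype(int);u0,v0=p[0]-60,p[1]-70; print(u0,v0)
s=s[v0:v0+140,u0:u0+120]
cv2.imwrite("pics/m2.png",cv2.resize(np.hstack([t,s]),None,fx=3.3,fy=3.3,interpolation=cv2.INTER_CUBIC)[...,::-1])
E
python3 go.py .4302 -.3167 .09 -9.8
```

```text
time_s: 4.32
ee_pos: [0.4288, -0.3159, 0.088]
tcp_rot: [-0.004, 0.996, -0.085, -0.006]
ft_force: [0.6, 0.5, -1.8]
grip_width: 0.0251
286 237
t 4.42 p [ 0.4295 -0.3158  0.0896] yaw -9.72 tilt 0.6 f [-0.01 -0.55 -1.5 ] tq [-0.03 -0.01 -0.02] w 0.0249
shift [ 0.0008  0.0007 -0.0004] turn 0.001
```

View pics/m2.png

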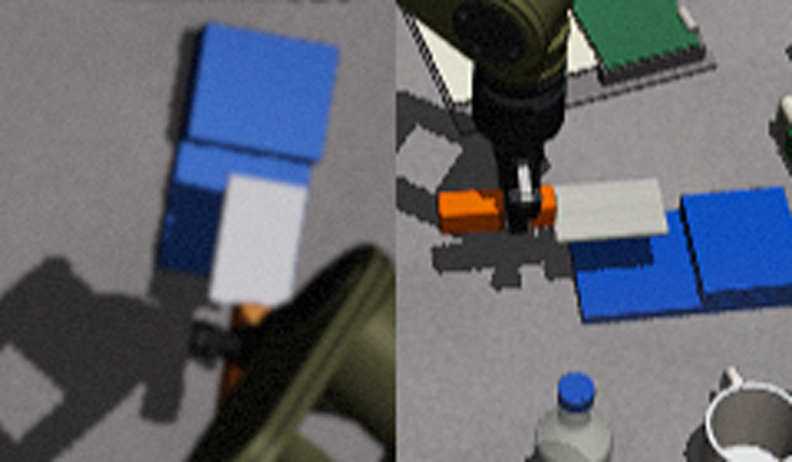

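```bash
python3 - <<'E'
from h import *
for n in("top","side"):
    z=np.load(n+"2.npz");a=z["a"];d=z["d"];P=cloud(n,d)
    hsv=cv2.cvtColor(a,cv2.COLOR_RGB2HSV)
    u=np.array([.985,-.17,0]);l=np.array([.17,.985,0]);m0=np.array([.5829,-.3431,0])
    Q=P-m0; X=Q@u;Y=Q@l
    m=(d>0)&(hsv[...,1]<60)&(hsv[...,2]>90)&(X>-.14)&(X<0.01)&(abs(Y)<.07)&(P[...,2]>.04)&(P[...,2]<.13)
    # drop mixed edge pixels
    m=cv2.erode(m.astype(np.uint8),np.ones((3,3)))>0
    p=P[m];A=np.c_[X[m],Y[m],np.ones(m.sum())]
    k=np.linalg.lstsq(A,p[:,2],rcond=None)[0]
    r=cv2.minAreaRect((np.c_[X[m],Y[m]]*1000).astype(np.float32))
    print(n,m.sum(),"slopes deg",np.degrees(k[:2]).round(2),"z at tip/start",(k[2]-.025*k[0]).round(4),(k[2]-.12*k[0]).round(4),"rect",np.round(r[0],1),np.round(r[1],1),round(r[2],2), "X",X[m].min().round(4),X[m].max().round(4),"Y",Y[m].min().round(4),Y[m].max().round(4))
E
```

```text
top 723 slopes deg [-1.12  0.35] z at tip/start 0.0862 0.0881 rect [-77.5   0.7] [91.4 56.6] 0.13 X -0.1233 -0.0318 Y -0.0277 0.0289
side 443 slopes deg [-1.02 -1.28] z at tip/start 0.0882 0.0899 rect [-74.5   0.3] [62.2 89.5] 87.47 X -0.1204 -0.03 Y -0.0313 0.0305
```

```bash
python3 -m crank '[0.015,0,0,0.02,0,0.015,0,0,0.045,0,0.015,0,0,0.06,0,0.015,0,0,0.066,0,0.015,0,0,0.066,0,0.015,0,0,0.066,0]'; python3 go.py .536 -.335 .0235 -9.8
```

```text
time_s: 4.92
ee_pos: [0.4293, -0.3153, 0.0244]
tcp_rot: [-0.003, 0.996, -0.084, -0.004]
ft_force: [-1.0, 0.3, -2.1]
grip_width: 0.0246
t 4.92 p [ 0.4293 -0.3153  0.0244] yaw -9.66 tilt 0.55 f [-1.    0.32 -2.12] tq [ 0.02  0.01 -0.  ] w 0.0246
shift [ 1.085e-01  1.600e-03 -1.000e-04] turn 0.002
```

```bash
python3 -m crank '[0.015,0.01,0.001,0.001,0,0.015,0.02,0.001,0.001,0,0.015,0.03,0.001,0.001,0,0.015,0.04,0.001,0.001,0,0.015,0.05,0.001,0.002,0,0.015,0.06,0.001,0.003,0,0.015,0.07,0.001,0.003,0,0.015,0.08,0.001,0.004,0,0.015,0.088,0.001,0.004,0,0.015,0.095,0.001,0.004,0]'; python3 go.py .5385 -.3354 .018 -9.8
```

```text
time_s: 5.75
ee_pos: [0.5236, -0.3322, 0.0193]
tcp_rot: [-0.003, 0.996, -0.084, -0.004]
ft_force: [-0.2, 0.4, -0.6]
grip_width: 0.025
t 5.75 p [ 0.5236 -0.3322  0.0193] yaw -9.64 tilt 0.57 f [-0.16  0.36 -0.63] tq [0.02 0.07 0.04] w 0.025
shift [0.0152 0.0006 0.0012] turn 0.003
```

```bash
python3 -m crank '[0.015,0.004,0.0005,0.001,0,0.015,0.008,0.0005,0.002,0,0.015,0.011,0.0005,0.002,0,0.015,0.013,0.0005,0.002,0,0.015,0.014,0.0005,0.002,0]'; python3 go.py .5385 -.3354 .018 -9.8
python3 -m crank '[0.015,0.001,0,0,0,0.015,0.002,0,0,0,0.015,0.003,0,0,0,0.015,0.004,0,0,0]'; python3 go.py
```

```text
time_s: 6.17
ee_pos: [0.5377, -0.3354, 0.0177]
tcp_rot: [-0.002, 0.996, -0.084, -0.004]
ft_force: [-2.1, 1.1, 2.7]
grip_width: 0.025
t 6.17 p [ 0.5377 -0.3354  0.0177] yaw -9.66 tilt 0.51 f [-2.06  1.11  2.71] tq [-0.09 -0.17 -0.01] w 0.025
shift [ 0.0008 -0.0002 -0.0003] turn 0.002
time_s: 6.5
ee_pos: [0.5417, -0.3361, 0.0178]
tcp_rot: [-0.002, 0.996, -0.084, -0.004]
ft_force: [-1.0, 0.3, 1.4]
grip_width: 0.0249
t 6.5 p [ 0.5417 -0.3361  0.0178] yaw -9.67 tilt 0.51 f [-0.98  0.25  1.4 ] tq [-0.07 -0.14 -0.05] w 0.0249
```

No wall contact yet, so I'm advancing gently.

```bash
python3 -m crank '[0.015,0.001,0,0,0,0.015,0.002,0,0,0,0.015,0.003,0,0,0,0.015,0.003,0,0,0]'; python3 -m crank '[0.015,0.001,0,0,0,0.015,0.002,0,0,0,0.015,0.003,0,0,0,0.015,0.003,0,0,0]'; python3 go.py
```

```text
time_s: 6.83
ee_pos: [0.5416, -0.336, 0.0174]
tcp_rot: [-0.003, 0.996, -0.084, -0.008]
ft_force: [-12.4, 2.8, 8.7]
grip_width: 0.0249
time_s: 7.17
ee_pos: [0.5414, -0.3361, 0.0174]
tcp_rot: [-0.004, 0.996, -0.084, -0.012]
ft_force: [-14.3, 3.6, 11.1]
grip_width: 0.0249
t 7.17 p [ 0.5414 -0.3361  0.0174] yaw -9.63 tilt 1.42 f [-14.33   3.58  11.06] tq [ 0.05  1.49 -0.05] w 0.0249
```

```bash
python3 -m crank '[0.015,0,0,0,0,0.015,0,0,0,0]'; python3 go.py; python3 -m crank '[0.03,0,0,0,0,0.04,0,0,0,0,0.05,0,0,0,0,0.06,0,0,0,0,0.06,0,0,0,0]'; python3 go.py
```

```text
time_s: 7.33
ee_pos: [0.5414, -0.3363, 0.0179]
tcp_rot: [-0.004, 0.996, -0.084, -0.012]
ft_force: [-3.8, 0.7, 3.4]
grip_width: 0.0249
t 7.33 p [ 0.5414 -0.3363  0.0179] yaw -9.65 tilt 1.4 f [-3.82  0.69  3.42] tq [-0.1  -0.05 -0.  ] w 0.0249
time_s: 7.75
ee_pos: [0.5413, -0.3362, 0.0176]
tcp_rot: [-0.004, 0.996, -0.084, -0.012]
ft_force: [-0.0, -0.2, -0.0]
grip_width: 0.0599
t 7.75 p [ 0.5413 -0.3362  0.0176] yaw -9.64 tilt 1.43 f [-0.   -0.19 -0.  ] tq [-0.05  0.03 -0.  ] w 0.0599
```

```bash
python3 -m crank '[0.07,0,0,-0.01,0,0.08,0,0,-0.03,0,0.08,0,0,-0.06,0,0.08,-0.02,0,-0.1,0,0.08,-0.05,0,-0.14,0,0.08,-0.08,0,-0.15,0,0.08,-0.12,0,-0.15,0,0.08,-0.15,0,-0.15,0]'
sed -i 's/^if len/print("zaxis",M[:,2].round(4))\nif len/' go.py; python3 go.py .4838 .3071 .15 105.7
python3 - <<'E'
from h import *
n="side"; a,d=grab_frame(n); np.savez("side3.npz",a=a,d=d)
t,dt=grab_frame("top");np.savez("top3.npz",a=t,d=dt)
s=a[290:345,310:420]; t=t[160:260,420:490]
cv2.imwrite("pics/m3.png",np.hstack([cv2.resize(s,(480,240),interpolation=cv2.INTER_CUBIC),cv2.resize(t,(168,240),interpolation=cv2.INTER_CUBIC)])[...,::-1])
P=cloud(n,d); hsv=cv2.cvtColor(a,cv2.COLOR_RGB2HSV)
for nn,aa,dd in(("side",a,d),("top",np.load("top3.npz")["a"],dt)):
  P=cloud(nn,dd);hsv=cv2.cvtColor(aa,cv2.COLOR_RGB2HSV)
  u=np.array([.985,-.17,0]);l=np.array([.17,.985,0]);Q=P-[.5829,-.3431,0];X=Q@u;Y=Q@l
  m=(dd>0)&(abs(hsv[...,0].astype(int)-11)<8)&(hsv[...,1]>150)&(abs(X+.06)<.08)&(abs(Y)<.05)&(P[...,2]>.037)
  if m.sum()<20: print(nn,m.sum());continue
  k=np.linalg.lstsq(np.c_[X[m],Y[m],np.ones(m.sum())],P[m][:,2],rcond=None)[0]
  print(nn,m.sum(),"slope",np.degrees(k[:2]).round(2),"z",np.median(P[m][:,2]).round(4),"X",X[m].min().round(4),X[m].max().round(4),"Y",Y[m].min().round(4),Y[m].max().round(4))
E
```

```text
time_s: 8.42
ee_pos: [0.396, -0.3128, 0.1742]
tcp_rot: [-0.002, 0.996, -0.084, -0.01]
ft_force: [-0.5, -0.0, -0.2]
grip_width: 0.08
t 8.42 p [ 0.396  -0.3128  0.1742] yaw -9.62 tilt 1.2 f [-0.47 -0.01 -0.19] tq [-0.1   0.02  0.03] w 0.08
zaxis [-0.0199  0.0065 -0.9998]
shift [-0.0165 -0.6258  0.0265] turn -2.013
side 243 slope [0.3  0.37] z 0.0439 X -0.1067 -0.0081 Y -0.0169 0.0119
top 322 slope [-17.76 117.33] z 0.0434 X -0.1389 -0.0116 Y -0.0105 0.035
```

View pics/m3.png

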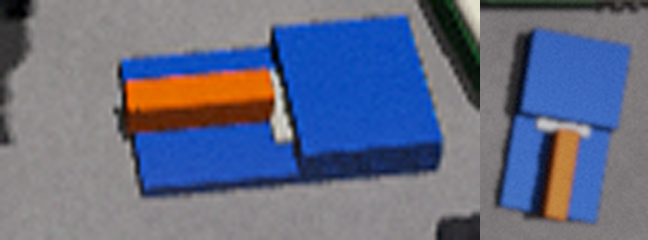

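```bash
python3 -m crank '[0.06,0,-0.03,0,-0.12,0.06,-0.002,-0.07,0,-0.24,0.06,-0.004,-0.11,0,-0.36,0.06,-0.006,-0.15,0,-0.48,0.06,-0.008,-0.19,0,-0.6,0.06,-0.01,-0.23,0,-0.72,0.06,-0.012,-0.27,0,-0.84,0.06,-0.014,-0.31,0,-0.96,0.06,-0.015,-0.35,0,-1.08,0.06,-0.0165,-0.39,0,-1.2]'
python3 go.py .4838 .3071 .10 105.7
```

```text
time_s: 9.35
ee_pos: [0.4444, 0.078, 0.1753]
tcp_rot: [-0.009, 0.869, 0.495, -0.007]
ft_force: [1.7, -0.4, -0.4]
grip_width: 0.0598
t 9.35 p [0.4444 0.078  0.1753] yaw 59.36 tilt 1.34 f [ 1.72 -0.43 -0.44] tq [-0.05 -0.02 -0.04] w 0.0598
zaxis [-0.0212  0.0098 -0.9997]
shift [ 0.2174 -0.0811  0.0767] turn -0.809
```

```bash
python3 - <<'E'
from h import *
c=[ray("top",165+x/3.6-.36,165+y/3.6-.36,.004)[:2] for x,y in((35,226),(243,170),(277,297),(66,355))]
c=np.array(c);print(c.round(4),c.mean(0).round(4),[np.linalg.norm(c[i]-c[(i+1)%4]).round(4) for i in range(4)])
r=np.array([ray("top",165+x/3.6-.36,165+y/3.6-.36,.05)[:2] for x,y in((38,322),(268,266))]);print(r.round(4),r.mean(0))
f=(c[0]+c[1]-c[2]-c[3]);print("yaw",np.degrees(np.arctan2(f[1],f[0])))
# the strip cloud, rows nearer
z=np.load("top0.npz");P=cloud("top",z["d"]);hsv=cv2.cvtColor(z["a"],cv2.COLOR_RGB2HSV)
m=(hsv[...,0]>20)&(hsv[...,0]<32)&(hsv[...,1]>120)&(P[...,2]>.04);m[:, :165]=0;m[:,250:]=0;m[270:]=0;m[:200]=0
p=P[m][:,:2].astype(np.float32);vx,vy,x0,y0=cv2.fitLine(p,cv2.DIST_HUBER,0,.001,.001).ravel();print("rib line",x0,y0,np.degrees(np.arctan(-vx/vy)))
E
python3 -m crank '[0.06,0.035,-0.01,0,-0.12,0.06,0.07,-0.025,0,-0.24,0.06,0.105,-0.04,0,-0.36,0.06,0.14,-0.05,0,-0.48,0.06,0.175,-0.065,0,-0.6,0.06,0.205,-0.075,0,-0.72,0.06,0.217,-0.081,0,-0.809,0.06,0.217,-0.081,0,-0.809]'
python3 go.py .4842 .309 .014 105.7
```

```text
[[0.5359 0.4035]
 [0.5784 0.2515]
 [0.4843 0.2253]
 [0.4409 0.3792]] [0.5099 0.3149] [np.float64(0.1578), np.float64(0.0977), np.float64(0.1599), np.float64(0.098)]
[[0.4653 0.385 ]
 [0.5058 0.2237]] [0.48555564 0.30433315]
yaw 14.973673173115799
rib line 0.48765665 0.2912911 14.13855
time_s: 10.02
ee_pos: [0.4857, 0.3094, 0.1772]
tcp_rot: [-0.011, 0.601, 0.799, -0.002]
ft_force: [-1.0, -0.6, 0.5]
grip_width: 0.0603
t 10.02 p [0.4857 0.3094 0.1772] yaw 106.04 tilt 1.33 f [-0.99 -0.6   0.53] tq [-0.06 -0.   -0.03] w 0.0603
zaxis [-0.0206  0.0109 -0.9997]
shift [-0.0026  0.0012  0.1631] turn 0.006
```

```bash
python3 go.py .485 .3077 .014 105.0|tail -1; python3 -m crank '[0.06,-0.001,0,0.03,0.01,0.06,-0.002,0,0.065,0.015,0.06,-0.003,0.001,0.1,0.018,0.06,-0.004,0.002,0.13,0.018,0.06,-0.0045,0.0025,0.15,0.018,0.06,-0.0045,0.0025,0.16,0.018,0.06,-0.0045,0.0025,0.162,0.018,0.06,-0.0045,0.0025,0.162,0.018]'; python3 go.py .485 .3077 .014 105.0
```

```text
shift [-0.0041  0.0016  0.1631] turn 0.018
time_s: 10.68
ee_pos: [0.4863, 0.3074, 0.0153]
tcp_rot: [-0.011, 0.609, 0.793, -0.002]
ft_force: [-0.7, -0.1, 1.0]
grip_width: 0.0602
t 10.68 p [0.4863 0.3074 0.0153] yaw 104.94 tilt 1.34 f [-0.69 -0.07  1.05] tq [-0.02 -0.02  0.03] w 0.0602
zaxis [-0.0207  0.0108 -0.9997]
shift [ 0.0006 -0.0012  0.0013] turn -0.001
```

```bash
python3 -m crank '[0.04,0,-0.001,0,0,0.02,0,-0.001,0,0,0.005,0,-0.001,0,0,0.0,0,-0.001,0,0,0,0,-0.001,0,0,0,0,-0.001,0,0,0,0,-0.001,0,0]' 80; python3 go.py;  python3 -m crank '[0,0,0,0.001,0,0,0,0,0.002,0,0,0,0,0.002,0,0,0,0,0.002,0]'; python3 go.py
```

```text
time_s: 11.27
ee_pos: [0.4865, 0.3079, 0.0172]
tcp_rot: [-0.011, 0.609, 0.793, -0.001]
ft_force: [-2.6, -0.5, 6.5]
grip_width: 0.0091
t 11.27 p [0.4865 0.3079 0.0172] yaw 104.96 tilt 1.24 f [-2.56 -0.49  6.48] tq [ 0.01 -0.14  0.03] w 0.0091
zaxis [-0.0178  0.0123 -0.9998]
time_s: 11.6
ee_pos: [0.4871, 0.3083, 0.017]
tcp_rot: [-0.01, 0.609, 0.793, 0.0]
ft_force: [-5.2, -2.5, 9.8]
grip_width: 0.0093
t 11.6 p [0.4871 0.3083 0.017 ] yaw 104.97 tilt 1.2 f [-5.22 -2.55  9.81] tq [-0.24  0.1   0.02] w 0.0093
zaxis [-0.0165  0.0128 -0.9998]
```

```bash
for i in 1 2; do python3 -m crank '[0,0,0,0.002,0,0,0,0,0.003,0,0,0,0,0.004,0,0,0,0,0.004,0]'; done; python3 go.py
```

```text
time_s: 11.93
ee_pos: [0.4881, 0.3089, 0.0168]
tcp_rot: [-0.01, 0.609, 0.793, 0.001]
ft_force: [-9.6, -5.4, 22.4]
grip_width: 0.0091
time_s: 12.27
ee_pos: [0.4893, 0.3095, 0.0168]
tcp_rot: [-0.01, 0.609, 0.793, 0.001]
ft_force: [-9.7, -4.0, 21.3]
grip_width: 0.0089
t 12.27 p [0.4893 0.3095 0.0168] yaw 105.01 tilt 1.1 f [-9.73 -4.01 21.27] tq [-0.72  0.87 -0.02] w 0.0089
zaxis [-0.0138  0.0134 -0.9998]
```

```bash
for i in 1 2; do python3 -m crank '[0,0.001,-0.001,0.003,0,0,0.003,-0.002,0.003,0,0,0.005,-0.003,0.003,0,0,0.006,-0.004,0.003,0]'>/dev/null; python3 go.py; done
```

```text
t 12.6 p [0.4871 0.3149 0.0168] yaw 105.02 tilt 0.94 f [ 3.15 -1.73  7.11] tq [-0.44 -0.45 -0.02] w 0.0091
zaxis [-0.0069  0.0148 -0.9999]
t 12.93 p [0.4849 0.3201 0.0169] yaw 105.04 tilt 0.92 f [ 5.17 -4.08  9.02] tq [-0.45 -0.43 -0.01] w 0.0091
zaxis [-1.000e-04  1.610e-02 -9.999e-01]
```

```bash
for i in 1 2; do python3 -m crank '[0,-0.002,0,0.003,0,0,-0.004,0,0.003,0,0,-0.006,0,0.003,0,0,-0.007,0,0.003,0]'>/dev/null; python3 go.py; done
```

```text
t 13.27 p [0.4887 0.3158 0.0171] yaw 104.99 tilt 1.23 f [-2.6   5.53 10.96] tq [ 0.56  0.55 -0.09] w 0.0088
zaxis [ 0.0039  0.021  -0.9998]
t 13.6 p [0.4925 0.3114 0.0172] yaw 104.95 tilt 1.55 f [-2.04  5.69 11.  ] tq [ 0.4   0.41 -0.05] w 0.0091
zaxis [ 0.0082  0.0257 -0.9996]
```

```bash
python3 -m crank '[0,0,0.002,0.003,0,0,0,0.004,0.003,0,0,0,0.006,0.003,0,0,0,0.007,0.003,0]'>/dev/null; python3 go.py
```

```text
t 13.93 p [0.4991 0.3136 0.017 ] yaw 104.96 tilt 1.46 f [-8.98 -2.58 19.54] tq [-1.05  1.89 -0.03] w 0.009
zaxis [ 0.0057  0.0249 -0.9997]
```

```bash
for i in 1 2 3; do python3 -m crank '[0,0.002,0.003,0.002,0,0,0.004,0.006,0.003,0,0,0.006,0.008,0.003,0]'>/dev/null; python3 go.py; done
```

```text
t 14.18 p [0.5055 0.3208 0.0169] yaw 105.0 tilt 1.27 f [-5.37 -7.49 17.  ] tq [-1.57  1.48  0.13] w 0.0094
zaxis [ 0.0039  0.0219 -0.9998]
t 14.43 p [0.5122 0.3281 0.0169] yaw 105.03 tilt 1.13 f [-4.95 -7.07 17.51] tq [-1.28  1.44  0.08] w 0.0086
zaxis [ 0.0027  0.0196 -0.9998]
t 14.68 p [0.519  0.3356 0.0169] yaw 105.04 tilt 1.03 f [-4.92 -6.3  15.5 ] tq [-1.1   1.36  0.07] w 0.0087
zaxis [ 0.0018  0.0178 -0.9998]
```

```bash
for i in 1 2 3; do python3 -m crank '[0,0.002,0.002,0.002,0,0,0.004,0.004,0.003,0,0,0.005,0.006,0.003,0]'>/dev/null; done; python3 go.py;  python3 -m crank '[0,0,0,0,0,0,0,0,-0.0005,0,0.005,0,0,-0.0005,0,0.015,0,0,-0.0005,0,0.025,0,0,-0.0005,0,0.025,0,0,-0.0005,0]'; python3 go.py
```

```text
t 15.43 p [0.534  0.3546 0.0168] yaw 105.06 tilt 0.85 f [-5.66 -6.01 16.63] tq [-0.66  1.45  0.07] w 0.0091
zaxis [-7.000e-04  1.480e-02 -9.999e-01]
time_s: 15.93
ee_pos: [0.5338, 0.3544, 0.0169]
tcp_rot: [-0.005, 0.608, 0.794, 0.005]
ft_force: [0.1, 0.1, 0.4]
grip_width: 0.0252
t 15.93 p [0.5338 0.3544 0.0169] yaw 105.06 tilt 0.83 f [0.07 0.08 0.42] tq [-0.07 -0.    0.04] w 0.0252
zaxis [-0.0012  0.0145 -0.9999]
```

```bash
python3 -m crank '[0.025,0,0,0.002,0,0.025,0,0,0.002,0,0.01,0,0,0.002,0,0,0,0,0.002,0,0,0,0,0.002,0,0,0,0,0.002,0,0,0,0,0.002,0]' 80; python3 go.py; python3 -m crank '[0,0,0,-0.01,0,0,0,0,-0.025,0,0,0,0,-0.05,0,0,0,0,-0.075,0,0,0,0,-0.09,0,0,0,0,-0.1,0,0,0,0,-0.1,0,0,0,0,-0.1,0]'
python3 - <<'E'
from h import *
for n in("top","side"):
    a,d=grab_frame(n); np.savez(n+"4.npz",a=a,d=d)
    P=cloud(n,d);hsv=cv2.cvtColor(a,cv2.COLOR_RGB2HSV)
    p0=np.array(ctrl.observe()["ee_pos"]);u=np.array([.966,.259,0]);l=np.array([-.259,.966,0]);Q=P-p0;X=Q@u;Y=Q@l
    b=(d>0)&(hsv[...,0]>18)&(hsv[...,0]<34)&(hsv[...,1]>110)&(abs(Y)<.12)&(abs(X-.025)<.09)
    m=b&(X>.012)&(abs(Q[...,2]+.012)<.012)
    m=cv2.erode(m.astype(np.uint8),np.ones((3,3)))>0
    print(n,b.sum(),m.sum())
    if m.sum()<30: continue
    k=np.linalg.lstsq(np.c_[X[m],Y[m],np.ones(m.sum())],Q[m][:,2],rcond=None)[0]
    print(" slopes deg",np.degrees(k[:2]).round(2),"sheet top z rel TCP",k[2].round(4),"X",X[m].min().round(4),X[m].max().round(4),"Y",Y[m].min().round(4),Y[m].max().round(4))
    r=cv2.minAreaRect((np.c_[X[m],Y[m]]*1000).astype(np.float32));print(r)
a=np.load("side4.npz")["a"];p=proj("side",p0).astype(int);print(p,proj("top",p0))
s=a[max(0,p[1]-60):p[1]+50,p[0]-70:p[0]+70]
t=np.load("top4.npz")["a"];q=proj("top",p0).astype(int);t=t[q[1]-60:q[1]+50,max(q[0]-70,0):max(q[0]-70,0)+140]
cv2.imwrite("pics/m4.png",cv2.resize(np.hstack([s,t]),None,fx=2.8,fy=2.8,interpolation=cv2.INTER_CUBIC)[...,::-1])
E
python3 go.py
```

```text
time_s: 16.52
ee_pos: [0.5337, 0.3544, 0.0148]
tcp_rot: [-0.005, 0.608, 0.794, 0.005]
ft_force: [0.2, 0.2, -1.4]
grip_width: 0.0091
t 16.52 p [0.5337 0.3544 0.0148] yaw 105.06 tilt 0.83 f [ 0.21  0.22 -1.43] tq [-0.03 -0.02 -0.01] w 0.0091
zaxis [-0.0014  0.0144 -0.9999]
time_s: 17.18
ee_pos: [0.5338, 0.353, 0.1151]
tcp_rot: [-0.005, 0.608, 0.794, 0.006]
ft_force: [-0.5, 0.5, -2.6]
grip_width: 0.009
top 1815 720
 slopes deg [ 0.03 -0.32] sheet top z rel TCP -0.0098 X 0.015 0.0719 Y -0.076 0.0071
((43.388832092285156, -34.34719467163086), (83.19780731201172, 56.768497467041016), 89.7441177368164)
side 948 169
 slopes deg [-3.08 -0.47] sheet top z rel TCP -0.0065 X 0.019 0.0735 Y -0.0795 0.0593
((58.79701232910156, -11.031768798828125), (141.9372100830078, 46.142433166503906), 73.84981536865234)
[296 155] [180.70073766 226.25485865]
t 17.28 p [0.5328 0.3524 0.113 ] yaw 105.06 tilt 0.78 f [-0.07 -1.22 -1.46] tq [-0.03  0.06 -0.04] w 0.0088
zaxis [-0.004   0.0129 -0.9999]
```

View pics/m4.png

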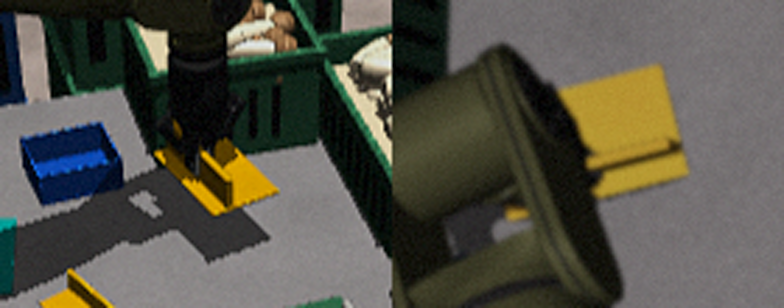

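```bash
python3 go.py .4682 .0045 .11 93.8
```

```text
t 17.28 p [0.5328 0.3524 0.113 ] yaw 105.06 tilt 0.78 f [-0.07 -1.22 -1.46] tq [-0.03  0.06 -0.04] w 0.0088
zaxis [-0.004   0.0129 -0.9999]
shift [-0.3192 -0.1527 -0.0013] turn 0.196
```

```bash
python3 -m crank '[0,-0.01,-0.02,0,0.02,0,-0.04,-0.035,0,0.05,0,-0.075,-0.05,0,0.08,0,-0.11,-0.065,0,0.11,0,-0.145,-0.08,0,0.14,0,-0.18,-0.095,0,0.17,0,-0.215,-0.11,0,0.196,0,-0.245,-0.125,0,0.196,0,-0.265,-0.135,0,0.196,0,-0.27,-0.138,0,0.196]'; python3 go.py .4682 .0045 .06 93.8
```

```text
time_s: 18.12
ee_pos: [0.4677, 0.0531, 0.1074]
tcp_rot: [-0.007, 0.684, 0.729, 0.002]
ft_force: [0.3, 0.6, -1.8]
grip_width: 0.0088
t 18.12 p [0.4677 0.0531 0.1074] yaw 93.63 tilt 0.82 f [ 0.33  0.59 -1.8 ] tq [-0.01  0.04  0.01] w 0.0088
zaxis [-0.0077  0.0121 -0.9999]
shift [-0.0491 -0.0023  0.0468] turn -0.003
```

```bash
python3 -m crank '[0,-0.015,-0.001,0.012,-0.003,0,-0.03,-0.002,0.025,-0.003,0,-0.042,-0.002,0.036,-0.003,0,-0.048,-0.002,0.044,-0.003,0,-0.049,-0.002,0.047,-0.003,0,-0.049,-0.002,0.047,-0.003,0,-0.049,-0.002,0.047,-0.003]'
cat > look.py <<'E'
import sys
from h import *
tag=sys.argv[1]; yl=np.radians(3.8);u=np.array([np.cos(yl),np.sin(yl),0]);l=np.array([-u[1],u[0],0]);L=np.array([.573,.0115,.02])
out=[]
for n in("top","side"):
    a,d=grab_frame(n); np.savez(f"{n}{tag}.npz",a=a,d=d)
    P=cloud(n,d);hsv=cv2.cvtColor(a,cv2.COLOR_RGB2HSV);Q=P-L;X=Q@u;Y=Q@l
    b=(d>0)&(hsv[...,0]>18)&(hsv[...,0]<34)&(hsv[...,1]>110)&(abs(Y)<.13)&(abs(X+.06)<.12)
    for nm,m in(("sheet",b&(Q[...,2]<.036)&(Q[...,2]>-.02)),("green",(d>0)&(hsv[...,0]>50)&(hsv[...,0]<85)&(hsv[...,1]>90)&(abs(X-.04)<.08)&(abs(Y)<.14)&(abs(Q[...,2]-.016)<.02))):
        m=cv2.erode(m.astype(np.uint8),np.ones((3,3)))>0
        if m.sum()<30: print(n,nm,m.sum());continue
        k=np.linalg.lstsq(np.c_[X[m],Y[m],np.ones(m.sum())],Q[m][:,2],rcond=None)[0]
        r=cv2.minAreaRect((np.c_[X[m],Y[m]]*1000).astype(np.float32))
        print(n,nm,m.sum(),"slopes",np.degrees(k[:2]).round(2),"z over bed",np.median(Q[m][:,2]).round(4),"X",X[m].min().round(4),X[m].max().round(4),"Y",Y[m].min().round(4),Y[m].max().round(4),"ang",round(r[2],2))
    p=proj(n,L-.03*u).astype(int); out.append(a[p[1]-50:p[1]+60,p[0]-70:p[0]+70]);print(p)
cv2.imwrite(f"pics/{tag}.png",cv2.resize(np.hstack(out),None,fx=2.8,fy=2.8,interpolation=cv2.INTER_CUBIC)[...,::-1])
E
python3 look.py m5; python3 go.py .4682 .0045 .038 93.8
```

```text
time_s: 18.7
ee_pos: [0.4685, 0.0053, 0.0597]
tcp_rot: [-0.007, 0.683, 0.73, 0.002]
ft_force: [-0.1, 0.7, -1.1]
grip_width: 0.0093
top sheet 264 slopes [-0.5   0.09] z over bed 0.0285 X -0.0861 -0.0346 Y -0.0728 0.0804 ang 11.0
top green 3071 slopes [-0.1  0. ] z over bed 0.0157 X 0.0038 0.0928 Y -0.1265 0.1285 ang 89.89
[322 225]
side sheet 255 slopes [-0.32 -0.58] z over bed 0.0298 X -0.1266 -0.0318 Y -0.0789 0.0504 ang 0.76
side green 1274 slopes [-0.24 -0.11] z over bed 0.0169 X 0.0025 0.0959 Y -0.1294 0.131 ang 0.41
[325 235]
t 18.8 p [0.469  0.0053 0.0605] yaw 93.86 tilt 0.79 f [ 0.45 -0.53 -1.17] tq [-0.01  0.01 -0.08] w 0.0089
zaxis [-0.0066  0.0121 -0.9999]
shift [-0.001  -0.0007  0.0224] turn 0.001
```

View pics/m5.png

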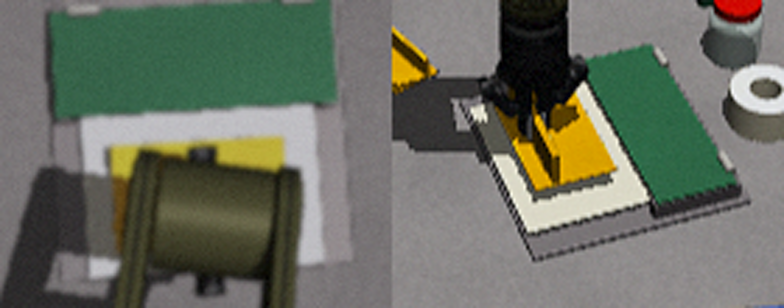

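```bash
python3 -m crank '[0,-0.001,0,0.008,0,0,-0.001,-0.001,0.016,0,0,-0.001,-0.001,0.021,0,0,-0.001,-0.001,0.0235,0,0,-0.001,-0.001,0.0235,0,0,-0.001,-0.001,0.0235,0]'; python3 go.py .5331 .0088 .037 93.8; python3 look.py m6
```

```text
time_s: 19.3
ee_pos: [0.4677, 0.0045, 0.0366]
tcp_rot: [-0.007, 0.683, 0.73, 0.002]
ft_force: [-0.6, -0.4, -1.6]
grip_width: 0.009
t 19.3 p [0.4677 0.0045 0.0366] yaw 93.86 tilt 0.81 f [-0.57 -0.44 -1.63] tq [-0.02  0.07  0.  ] w 0.009
zaxis [-0.0072  0.0122 -0.9999]
shift [-0.0001  0.0655 -0.0008] turn 0.001
top sheet 288 slopes [-1.01 -0.12] z over bed 0.0053 X -0.1224 -0.0351 Y -0.0738 0.0785 ang 0.25
top green 3069 slopes [-0.25  0.03] z over bed 0.0158 X 0.0036 0.0933 Y -0.1263 0.1288 ang 0.2
[322 225]
side sheet 430 slopes [-1.57 -0.76] z over bed 0.0072 X -0.126 -0.0333 Y -0.0812 0.0472 ang 0.1
side green 1299 slopes [ 0.03 -0.09] z over bed 0.0168 X 0.0019 0.0975 Y -0.1365 0.127 ang 0.99
[325 235]
```

```bash
python3 -m crank '[0,0,0.006,0,0,0,0,0.013,0,0,0,0,0.02,0,0,0,0,0.027,0,0,0,0,0.033,0,0,0,0,0.039,-0.0005,0,0,0,0.045,-0.0005,0,0,0,0.05,-0.0005,0,0,0,0.054,-0.0005,0,0,0,0.054,-0.0005,0]'; python3 go.py .5331 .0088 .037 93.8; python3 look.py m7
```

```text
time_s: 20.23
ee_pos: [0.5229, 0.0081, 0.0375]
tcp_rot: [-0.006, 0.683, 0.731, 0.002]
ft_force: [-0.7, 0.7, -1.1]
grip_width: 0.0093
t 20.23 p [0.5229 0.0081 0.0375] yaw 93.86 tilt 0.76 f [-0.73  0.68 -1.12] tq [-0.01 -0.02  0.05] w 0.0093
zaxis [-0.0057  0.012  -0.9999]
shift [-0.      0.0102  0.0004] turn 0.001
top sheet 8
top green 2688 slopes [ 0.01 -0.03] z over bed 0.0158 X 0.0035 0.0936 Y -0.1263 0.1284 ang 0.24
[322 225]
side sheet 276 slopes [-1.2  -2.67] z over bed 0.0076 X -0.0735 0.0 Y -0.0849 0.0512 ang 89.27
side green 1103 slopes [-0.47 -0.06] z over bed 0.0168 X 0.003 0.0955 Y -0.1328 0.1249 ang 89.46
[325 235]
```

View pics/m7.png

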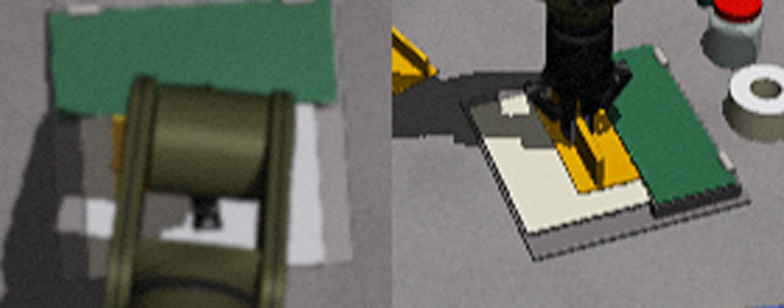

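```bash
python3 -m crank '[0,0,0.003,0,0,0,0,0.006,0,0,0,0,0.009,0,0,0,0,0.011,0,0,0,0,0.011,0,0,0,0,0.011,0,0]' >/dev/null; python3 go.py .534 .0088 .0345 93.8; python3 -m crank '[0,0,0,0.0005,0,0,0,0,0.0015,0,0,0,0,0.0025,0,0,0,0,0.003,0,0,0,0,0.003,0]'>/dev/null; python3 go.py
```

```text
t 20.83 p [0.5331 0.0089 0.0372] yaw 93.86 tilt 0.79 f [ 0.1  -0.1  -1.14] tq [-0.03  0.01  0.01] w 0.0089
zaxis [-0.0067  0.0121 -0.9999]
shift [-0.0001  0.0009  0.0027] turn 0.001
t 21.25 p [0.5332 0.0089 0.0346] yaw 93.86 tilt 0.78 f [-2.13  0.71  1.79] tq [0.03 0.09 0.02] w 0.0092
zaxis [-0.0063  0.0121 -0.9999]
```

```bash
python3 -m crank '[0,0,0,0.001,0,0,0,0,0.002,0,0,0,0,0.002,0,0,0,0,0.002,0]'>/dev/null; python3 go.py; python3 -m crank '[0,0,0,0.001,0,0,0,0,0.001,0,0,0,0,0.001,0]'>/dev/null; python3 go.py
```

```text
t 21.58 p [0.5337 0.0089 0.0333] yaw 93.86 tilt 0.76 f [-2.4   0.32  5.54] tq [0.17 0.14 0.08] w 0.0093
zaxis [-0.0054  0.0121 -0.9999]
t 21.83 p [0.5341 0.0089 0.0331] yaw 93.86 tilt 0.74 f [-3.14 -0.11  6.52] tq [0.16 0.23 0.02] w 0.0087
zaxis [-0.0047  0.0121 -0.9999]
```

```bash
python3 -m crank '[0,0,-0.001,0.001,0,0,0,-0.001,0.002,0,0,0,-0.001,0.0025,0,0,0,-0.001,0.0025,0]'>/dev/null; python3 go.py;  python3 look.py m8
```

```text
t 22.17 p [0.5342 0.0089 0.0321] yaw 93.86 tilt 0.72 f [-3.27  0.49  8.87] tq [0.21 0.36 0.04] w 0.009
zaxis [-0.0029  0.0122 -0.9999]
top sheet 2
top green 2371 slopes [-0.41  0.02] z over bed 0.0156 X 0.0043 0.0933 Y -0.1258 0.1285 ang 89.85
[322 225]
side sheet 222 slopes [-2.18 -3.2 ] z over bed 0.0027 X -0.0618 0.0017 Y -0.0818 0.0412 ang 89.26
side green 1002 slopes [-0.44  0.09] z over bed 0.0168 X 0.0023 0.0968 Y -0.1338 0.1239 ang 0.53
[325 235]
```

```bash
python3 go.py
```

```text
t 22.27 p [0.5342 0.0089 0.0321] yaw 93.86 tilt 0.72 f [-3.41 -0.62  9.56] tq [0.26 0.35 0.03] w 0.0093
zaxis [-0.0029  0.0122 -0.9999]
```

View pics/m8.png

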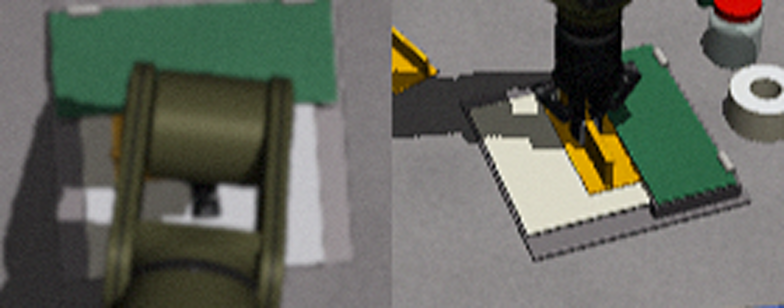

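The strip's rear edge is at X ≈ −64 mm, so the front edge is about 36 mm under the lap. The plate is lying down, and the push is steady at about 9–10 N.

```bash
python3 -c "
from bench import sign_off; print(sign_off())"; python3 go.py
```

```text
the job is handed in; nothing more can be done
None
the job is handed in; nothing more can be done
```

Both jobs are done in the order asked, and I handed in at about 22 s of the 61 s allowed, still holding the strip pressed.

- **Scraper:** I slid the blade into the blue holder until it met the back wall (about 14 N), then let go. The depth check showed the handle flat on the sill, within 0.4°. About 10 mm of blade shows, as expected for a 95 mm blade in an 85 mm slot.
- **Strip:** I took the large yellow strip by its rib and tucked it in square to the lap. The front edge is about 36 mm under by both the arm position and the side camera, give or take about 1.5 mm.
- **Press:** The wrist force read 8.9–9.6 N upward, which is roughly 10–11 N on the bed with the strip's own weight. The bed sank about 2.4 mm, which agrees.
- **Plate:** The green plate kept the same height in every check, so it was not lifted.

**Weak points:**
- Seating the scraper tilted the tool by about 1.4°. I levelled it by pressing and sliding the strip about 70 mm on the open bench, then gripped it again.
- At the end the tool still leaned 0.7°. Since I gripped the strip while it lay flat, I estimate the strip itself is within about 0.2°. The last camera fits of the sheet, partly hidden by the arm, gave 2–3° and were too poor to confirm that.
- I did not measure the bystanders again at the end, but no move went near them.

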